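Put the square bread seal away in its keeper

ROBOT

A 6-joint arm with a two-finger parallel gripper is mounted at the origin on the work surface. World frame = base frame: x ahead of the robot, y to its left, z up, the work surface at z = 0. Lengths are in mm, angles in rad, forces in N, time in s.
With the tool pointing down it reaches from about 400 to 825 mm from the base axis. Payload 7 kg.
Tool frame: the origin (TCP) lies at the very end of the fingers, on their centre line; the grasp point (between the pads) lies 19 mm behind it; z points along the fingers, y is the line along which they close (so a half turn about z gives the same grasp; the last joint's range is limited). The gripper opens to 88 mm and grips with 3 to 60 N. Pads are 19 mm wide; open, the fingers measure 130 mm over their backs; the gripper's body (78 mm by 193 mm) begins 47 mm behind the grasp point.
Start: joints at [-0.884, 0.359, 0.012, 0, -1.224, -0.288], TCP at [262.083, -622.019, 226.561] pointing down, gripper open.
Joint ranges: [-3.07, 3.07], [-1.43, 2.12], [-1.02, 1.25], [-3.03, 1.67], [-3.05, -0], [-3.03, 3.03]. Speed limits (rad/s): [2.39, 2.39, 3.01, 3.14, 3.14, 3.14].

INTERFACE

Orientations are given as a unit quaternion [x, y, z, w].
In Python, from plant import bot gives the robot as it stands. Calls block until the motion is done:
- bot.move_ptp(position, orientation): joint-space move of the TCP to a pose.
- bot.line_to(position, velocity=150, ori=None): straight line of the TCP; ori=None keeps the orientation; velocity is the mean speed in mm/s.
- bot.move_joints(angles): joint-space move.
- bot.move_gripper(opening, force=None): finger opening in mm; force is the grip in N (None keeps the last); returns when the fingers have stopped.
- bot.pause(seconds).
- bot.solve_ik(position, orientation): joint angles nearest the present ones, or None.
- bot.read_state(): the state.
- bot.camera(name): name is "scene" or "top" or "wrist"; returns the picture (400x640x3 uint8, red, green, blue); there is no depth.
- bot.get_calibration(name): a dict with "fx", "fy", "cx", "cy" (pixels), "view" (4x4, takes a point from world to camera coordinates); the wrist camera has in their place "T_tool_cam" (4x4, takes a point from camera to tool coordinates, whose origin is the TCP and whose axes are the flange's). Camera axes: x right, y up, looking along -z (the intrinsics and any distortion apply to the point x, -y, -z); pixel columns grow to the right and rows downward; lengths in mm; the calibration is good to about 2 mm. A picture is of the moment at which its call begins: read the wrist's pose just before it. get_calibration takes no time and is no camera call.
A pose or a line that the arm cannot do raises bot.Unreachable and nothing moves.
- bot.close_job(): hands the job in; it is judged then, once.
The state is a dict: "t": time; "joint_pos": joint angles; "qvel": joint speeds; "tau": joint torques, N m; "tcp_pos": TCP position; "eef_rot": TCP orientation; "contact_force": force on the tool from outside, world axes, zero at the start; "moment": the same for the moment, N m; "width": finger opening in mm; "finger_force": force on a finger pad.
Only numpy, scipy, OpenCV 4.12 (cv2) and the standard library are available. Lean on these libraries where they do the work, as an engineer would, in place of code of your own. Each camera call takes 0.05 s, during which the arm holds its last target. There are 200 camera calls.

TASK

Put the square brass bread seal with the red grip into the square recess of the dark wooden keeper block, grip upwards. The stiff green pad in the recess holds it a little proud at first: press it down until its brass plate is flush with the top of the block, then let go. Leave the two round seals where they stand.

Things in the scene. Friction and masses are not known exactly. Their poses are not given: they have to be found in the camera images.
- seal_center (a point): Square bread seal, loose, 200 g: brass plate 62 x 62 x 16 mm (lowest 4 mm only 54 x 54) with a red bar grip centred on top, 40 long, 24 wide, 40 mm high; 56 mm high in all. The point is its centre, 28 mm above the underside, 12 mm above the plate's top. x along the grip's length, y across it, both parallel to the plate's edges, z up.
- recess (a point): Centre of the mouth of the square recess, level with the top of the keeper: dark wooden block 130 x 130 x 36 mm, fixed. Recess 80 x 80 mm, mouth chamfered 3 mm; x, y along its sides, z up. Its floor, a flat green pad, starts 8 to 11 mm below the mouth; pushed with about 6 N (more if fast) it sinks to a hard stop 16 mm below and stays. The seal's weight alone does not move it.
- round_seal_center (a point): Bystander: the large round bread seal, loose, a brass disc 80 mm across and 16 mm thick with a brown turned wooden grip 40 mm high and 20 to 30 mm across. This point is its centre, 28 mm above the underside; z up.
- small_seal_center (a point): Bystander: the small round bread seal, loose, a white disc 54 mm across and 16 mm thick with a green turned grip 40 mm high and 20 to 30 mm across. This point is its centre, 28 mm above the underside; z up.
There are look-alikes about, which are no part of the job. What is shaped like the part that bears recess but purple is not meant.

How it is judged (in metres and radians):
At the end, for the whole second after the job is handed in: The square seal rests released in the recess, grip up (within 6 degrees) and within 15 mm of its centre, its plate's top no more than 2.5 mm above the top of the block; both round seals are within 30 mm of where they began (z of seal_center in the frame of recess below 0.0145 m and horizontal distance between seal_center and recess below 0.015 m and angle between seal_center's own z axis and vertical below 0.1 rad and linear speed of seal below 0.02 m/s and distance of each of round_seal_center, small_seal_center from where it was at the start of the episode below 0.03 m); the robot touches nothing.
It fails at once if a round seal is knocked or carried more than 50 mm from its place (distance of any of round_seal_center, small_seal_center from where it was at the start of the episode above 0.05 m).
It also fails if it takes over 48 s, if anything falls off the work surface, if the arm or the gripper's body presses on something with over 40 N, if the wrist force passes 120 N, or if a joint passes its speed limit or range.

## Working session

There is one attempt and no reset: what is moved stays moved. The work goes in short steps, each a Python script; the robot and the scene stay as the last script left them, time stands still between calls to the robot, and variables do not carry over. Pictures are saved under pics/ and viewed, at most 10 in all, crops included, and the job is handed in when it is done.

```bash
mkdir -p pics
python3 - <<'E'
from plant import bot
import cv2, numpy as np
for n in("top","scene"):
    cv2.imwrite(f"pics/{n}0.png",bot.camera(n)[:,:,::-1]); c=bot.get_calibration(n); print(n,{k:(np.round(v,3).tolist()) if not isinstance(v,str) else v for k,v in c.items()})
print({k:np.round(v,3).tolist() for k,v in bot.get_calibration("wrist").items() if not isinstance(v,str)})
print(bot.read_state())
E
```

```text
top {'fx': 459.41, 'fy': 459.41, 'cx': 318.153, 'cy': 204.125, 'view': [[-0.021, -1.0, 0.003, 8.263], [0.988, -0.021, 0.15, -454.08], [-0.15, 0.006, 0.989, -811.054], [0.0, 0.0, 0.0, 1.0]]}
scene {'fx': 426.377, 'fy': 426.377, 'cx': 314.174, 'cy': 202.872, 'view': [[-0.827, 0.562, -0.014, 368.033], [-0.44, -0.633, 0.636, 152.354], [0.349, 0.532, 0.771, -1046.397], [0.0, 0.0, 0.0, 1.0]]}
{'fx': 344.559, 'fy': 344.559, 'cx': 316.533, 'cy': 204.0, 'T_tool_cam': [[0.0, 0.965, 0.261, 70.835], [1.0, -0.0, 0.0, 0.674], [0.0, 0.261, -0.965, -157.523], [0.0, 0.0, 0.0, 1.0]]}
{'t': 0.1, 'joint_pos': array([-8.83865584e-01,  3.59302255e-01,  1.11774940e-02, -2.87151276e-04,
       -1.22410860e+00, -2.88080141e-01]), 'qvel': array([ 0.00034716, -0.00231241,  0.00122032,  0.00084391,  0.00079631,
       -0.00084078]), 'tau': array([-1.52619908e-03, -5.84163344e+01,  2.93750453e+01,  7.01546609e+00,
        1.01287573e-02, -7.40154110e-05]), 'tcp_pos': array([ 261.93619284, -621.64368441,  225.74040564]), 'eef_rot': array([-1.98058088e-01,  9.80190012e-01,  6.98049681e-04, -2.17298959e-04]), 'contact_force': array([ 0.27329748,  0.44099531, -0.25997233]), 'moment': array([0.04012998, 0.00893878, 0.00896388]), 'finger_force': 0.0, 'width': 87.66524300874936}
```

View pics/top0.png

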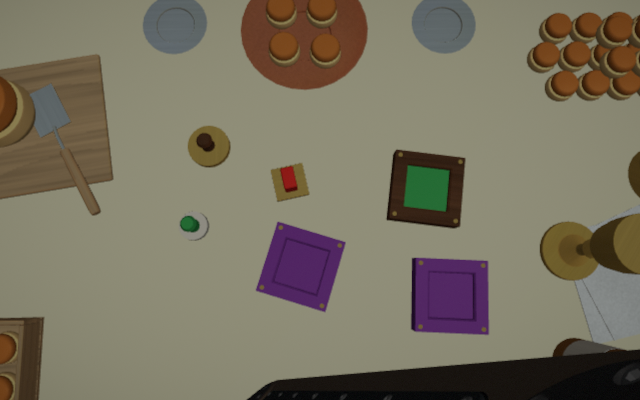

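View pics/scene0.png

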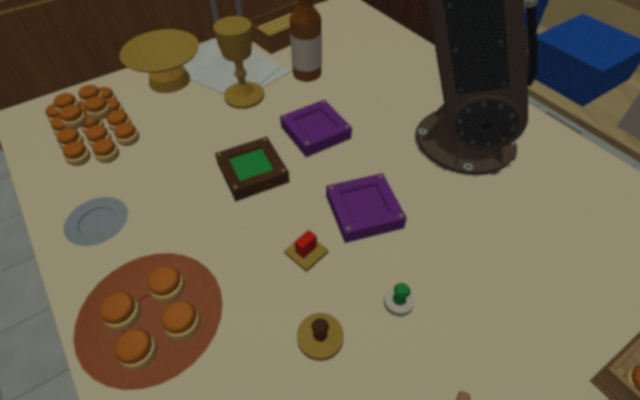

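The scene holds these objects in the top view:
- **Seals:** the square brass seal with the red grip is at (290,182). The round brass seal with the brown grip is at (209,146), and the small white seal with the green grip is at (194,225).
- **Keepers:** the dark wooden one with the green pad is at (427,189). The purple look-alikes are at (301,266) and (450,296), and there is also a clutter of buns.

By the description I choose (290,182) and (427,189).

```bash
cat > h.py <<'E'
from plant import bot
import cv2, numpy as np
from scipy.spatial.transform import Rotation as R
def cam(name):
    c=bot.get_calibration(name)
    if name=="wrist":
        s=bot.read_state(); T=np.eye(4); T[:3,:3]=R.from_quat(s["eef_rot"]).as_matrix(); T[:3,3]=s["tcp_pos"]
        T=T@np.array(c["T_tool_cam"])
    else: T=np.linalg.inv(np.array(c["view"]))
    return bot.camera(name),c,T
def cast(c,T,px,z):
    px=np.atleast_2d(np.asarray(px,float))
    d=np.c_[(px[:,0]-c["cx"])/c["fx"],-(px[:,1]-c["cy"])/c["fy"],-np.ones(len(px))]@T[:3,:3].T
    return T[:3,3]+d*((z-T[2,3])/d[:,2])[:,None]
def blob(im,lo,hi,roi):
    hsv=cv2.cvtColor(im,cv2.COLOR_RGB2HSV); m=cv2.inRange(hsv,np.array(lo),np.array(hi))
    k=np.zeros_like(m); x0,y0,x1,y1=roi; k[y0:y1,x0:x1]=m[y0:y1,x0:x1]
    k=cv2.morphologyEx(k,cv2.MORPH_CLOSE,np.ones((3,3)))
    cs,_=cv2.findContours(k,cv2.RETR_EXTERNAL,cv2.CHAIN_APPROX_NONE)
    return max(cs,key=cv2.contourArea)[:,0,:]
def rect(c,T,cnt,z):
    (x,y),(w,h),a=cv2.minAreaRect(cast(c,T,cnt,z)[:,:2].astype(np.float32))
    return np.round([x,y,w,h,a],1)
def down(yaw): # tool y (closing line) at angle yaw in world
    y=np.array([np.cos(yaw),np.sin(yaw),0]); z=np.array([0,0,-1.])
    return R.from_matrix(np.c_[np.cross(y,z),y,z]).as_quat()
E
python3 - <<'E'
from h import *
im,c,T=cam("top")
red=blob(im,(0,150,70),(8,255,255),(260,150,325,210)); print("red",rect(c,T,red,50),cv2.boundingRect(red))
plate=blob(im,(0,75,50),(40,255,255),(260,150,325,210)); print("plate",rect(c,T,plate,16),cv2.boundingRect(plate))
g=blob(im,(45,100,40),(80,255,255),(380,140,475,240)); print("green@27",rect(c,T,g,27))
print("green@36",rect(c,T,g,36))
hsv=cv2.cvtColor(im,cv2.COLOR_RGB2HSV); print(hsv[182,280],hsv[200,260],hsv[180,289],hsv[160,427],hsv[160,480])
print(cast(c,T,[[209,146],[194,225]],16)[:,:2])
print(cast(c,T,[[400,151],[464,157],[459,226],[389,219]],36).round(1))
v=im.copy()
for k in(red,plate,g): cv2.drawContours(v,[k.reshape(-1,1,2)],-1,(0,0,255),1)
cv2.imwrite("pics/crop1.png",cv2.resize(v[120:250,250:480],None,fx=3.4,fy=3.4)[:,:,::-1])
E
```

```text
red [499.7  51.9  45.   22.9  11.7] (280, 166, 17, 26)
plate [501.1  51.9  62.7  62.1  11.7] (271, 163, 38, 38)
green@27 [ 482.1 -204.1   79.7   80.2   81.7]
green@36 [ 480.4 -201.9   78.9   79.4   81.7]
[ 22 146 115] [ 27  41 144] [  1 213 141] [ 12 159  45] [ 27  41 143]
[[573.94559046 205.26387572]
 [422.38958793 231.04820386]]
[[ 551.2 -156.5   36. ]
 [ 537.2 -275.5   36. ]
 [ 408.2 -257.4   36. ]
 [ 423.7 -130.2   36. ]]
```

View pics/crop1.png

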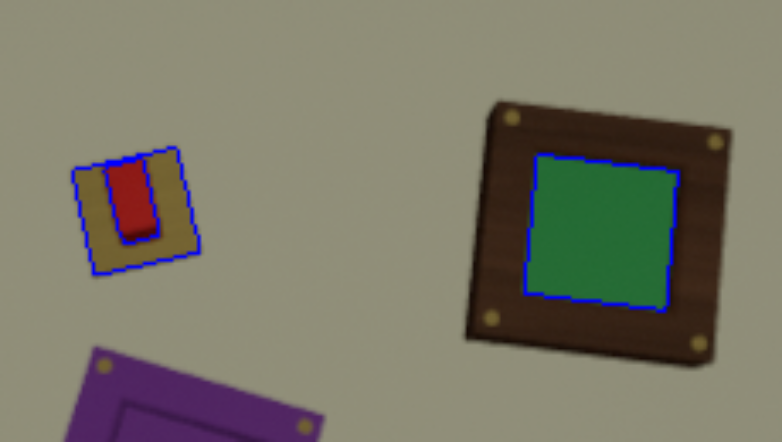

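The crop confirms the choice: the square brass plate with the red bar and the dark block with the green pad are both cleanly outlined. Next I go above the seal and check from near.

Run:
```python
from h import *
q=down(np.radians(101.7))
bot.move_ptp([500.5,52,200],q); bot.pause(.3)
im,c,T=cam("wrist")
red=blob(im,(0,150,50),(8,255,255),(0,0,640,400)); print("red@56",rect(c,T,red,56),cv2.boundingRect(red))
plate=blob(im,(0,75,40),(40,255,255),(180,60,460,400)); print("plate",rect(c,T,plate,16),cv2.boundingRect(plate))
s=bot.read_state(); print(s["t"],s["tcp_pos"],s["contact_force"])
v=im.copy()
for k in(red,plate): cv2.drawContours(v,[k.reshape(-1,1,2)],-1,(0,0,255),1)
cv2.imwrite("pics/w1.png",v[:,:,::-1])
```

```text
red@56 [497.4  52.9  42.2  21.9  11.7] (306, 166, 25, 47)
plate [500.   53.3  62.8  61.8  11.7] (287, 152, 63, 62)
3.0333 [500.55549725  51.78533324 199.96354322] [-0.44596524  0.69194296 -0.42856067]
```

View pics/w1.png

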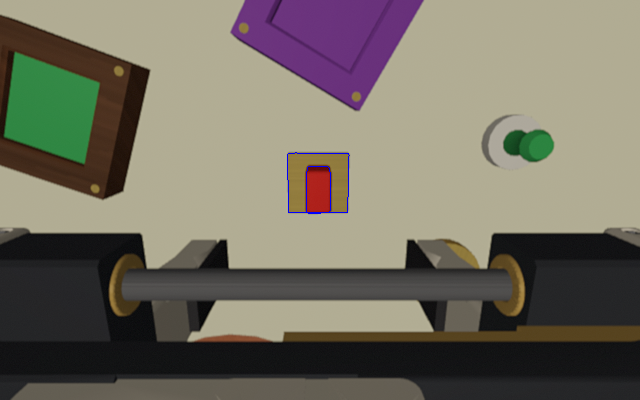

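The wrist view shows the seal at (318,183), square to the fingers, with its centre at about (500, 53). Now grasp, lift, and look at the recess from near.

Run:
```python
from h import *
bot.move_gripper(60)
bot.line_to([500,52.8,80],200); bot.line_to([500,52.8,21],80)
bot.move_gripper(15,40); s=bot.read_state(); print(s["width"],s["finger_force"],s["tcp_pos"])
bot.line_to([500,52.8,140],150); s=bot.read_state(); print(s["width"],s["contact_force"])
bot.move_ptp([481,-204,160],down(np.radians(81.7))); bot.pause(.3)
im,c,T=cam("wrist")
g=blob(im,(45,100,30),(80,255,255),(150,0,490,400)); print("green@36",rect(c,T,g,36),"@27",rect(c,T,g,27),cv2.boundingRect(g))
s=bot.read_state(); print(s["t"],s["tcp_pos"],s["width"])
im2=im.copy(); cv2.drawContours(im2,[g.reshape(-1,1,2)],-1,(0,0,255),1)
cv2.imwrite("pics/w2.png",im2[:,:,::-1])
```

```text
23.666892740003764 40.00024974346161 [500.04859971  52.85835648  21.09518885]
24.138597418309935 [-0.7558325   0.13508888 -2.35478453]
green@36 [ 458.1 -199.2   77.3   36.6   81.8] @27 [ 459.6 -199.4   79.8   37.8   81.8] (270, 148, 95, 45)
8.3417 [ 481.29342728 -203.30338631  160.0208469 ] 23.498131786509223
```

View pics/w2.png

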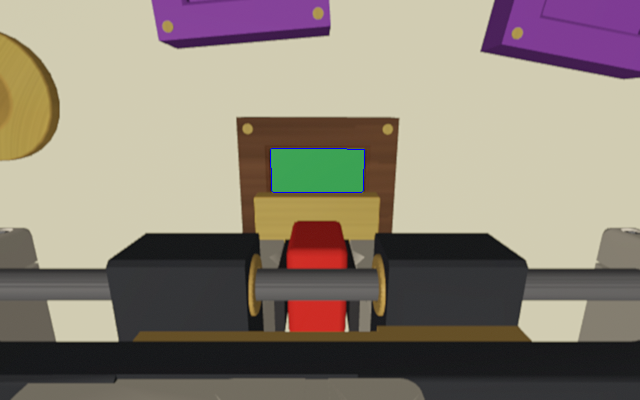

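The seal is held, level and centred over the block: the plate and block centrelines are both near column 317. The far pad edge puts the recess centre at (480.5, -203). Lower, then press in small steps while watching the force.

Run:
```python
from h import *
p=[480.5,-203]
bot.line_to(p+[62],120); print("pre",bot.read_state()["contact_force"].round(1))
for z in np.arange(52,36.5,-1.5):
    bot.line_to(p+[z],25); s=bot.read_state(); print(z,s["tcp_pos"].round(1),s["contact_force"].round(1),round(s["width"],1))
    if s["contact_force"][2]>35: break
print(s["t"])
```

```text
pre [ 0.3  0.4 -1.8]
52.0 [ 480.4 -203.    51.9] [ 0.2  0.1 -1.5] 23.9
50.5 [ 480.5 -203.    50.4] [ 0.7  0.6 -2. ] 24.0
49.0 [ 480.4 -203.    48.9] [-0.5  0.3 -2.3] 23.6
47.5 [ 480.6 -203.    47.5] [-0.7 -0.5 -1.4] 23.8
46.0 [ 480.6 -203.    46.2] [-0.2  0.6  2.9] 23.9
44.5 [ 480.6 -203.    44.6] [-0.1  0.2  3.5] 23.4
43.0 [ 480.6 -203.    43.1] [-0.1 -0.   2.6] 23.4
41.5 [ 480.6 -203.    41.5] [0.2 0.5 1.8] 23.9
40.0 [ 480.7 -203.    41. ] [-3.8  2.9 14. ] 23.8
38.5 [ 480.9 -203.1   40.7] [-8.6  5.1 28.2] 24.0
37.0 [ 481.3 -203.2   40.3] [-10.8   7.9  38.9] 23.6
12.3583
```

The force rises sharply at TCP z = 41, the expected hard stop. Relieve the load, release, back off and check.

Run:
```python
from h import *
bot.line_to([480.5,-203,41],30); bot.move_gripper(50); bot.line_to([480.5,-203,150],120)
bot.line_to([550,-213,230],150); bot.pause(.3)
im,c,T=cam("wrist"); s=bot.read_state(); print(s["t"],s["contact_force"],s["tcp_pos"])
cv2.imwrite("pics/w3.png",im[:,:,::-1])
red=blob(im,(0,150,50),(8,255,255),(180,0,460,230)); print("red@76",rect(c,T,red,76))
plate=blob(im,(17,75,60),(30,255,255),(200,40,440,230)); print("plate@36",rect(c,T,plate,36))
im,c,T=cam("scene"); cv2.imwrite("pics/s3.png",cv2.resize(im[120:360,190:450],None,fx=2.3,fy=2.3)[:,:,::-1])
```

```text
15.5917 [-0.20118517 -0.76704316 -0.75744224] [ 549.72587947 -212.96219888  229.88238746]
red@76 [ 480.3 -202.7   22.1   37.9   81.7]
plate@36 [ 480.3 -202.7   61.2   60.9   81.7]
```

View pics/w3.png

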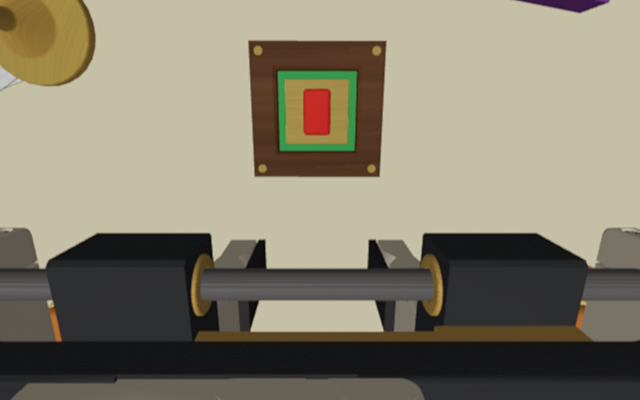

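View pics/s3.png

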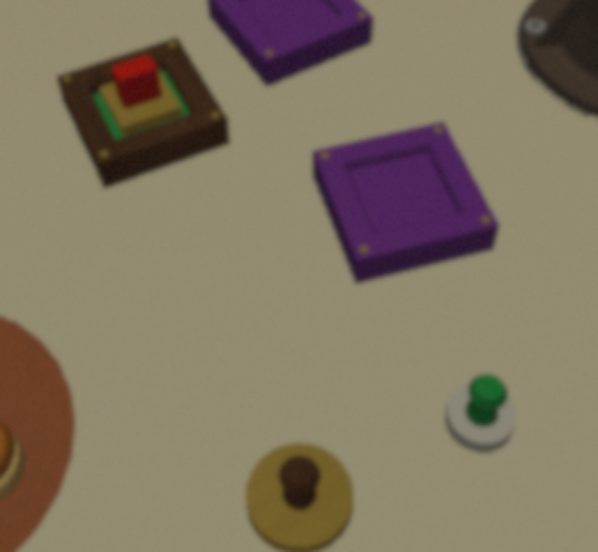

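From above, the seal sits at (480.3, -202.7), square in the recess with an even green margin, and both round seals stand untouched. The scene crop is too soft to prove the plate is flush. I'll touch the grip's top with closed fingers, where flush means contact at z = 76.

Run:
```python
from h import *
p=[480.5,-203]
bot.move_gripper(0,20); bot.line_to(p+[110],200); bot.line_to(p+[80],60); f0=bot.read_state()["contact_force"][2]
for z in np.arange(79,72,-1):
    bot.line_to(p+[z],20); s=bot.read_state(); f=s["contact_force"][2]-f0; print(z,s["tcp_pos"][2].round(2),f.round(1))
    if f>15: break
bot.line_to(p+[200],150); bot.pause(.3); s=bot.read_state(); print(s["t"],s["contact_force"])
im,c,T=cam("top")
hs=[((45,80,30),(85,255,255),(170,200,220,250),50),((15,75,50),(30,255,255),(180,120,240,175),16)]
for lo,hi,roi,z in hs: print(rect(c,T,blob(im,lo,hi,roi),z))
```

```text
79 79.23 -0.6
78 78.03 -0.5
77 76.94 0.4
76 76.27 3.4
75 76.14 13.2
74 76.04 22.5
20.8833 [-0.16473429 -0.61516588  0.99028251]
[421.5 230.1  27.5  30.5   1. ]
[574.2 206.2  82.7  77.1  43.7]
```

Contact came at z = 76.1 and held firm, so the plate is flush. The round seals are where they started.

```bash
python3 -c "
from plant import bot
print(bot.close_job())"
```

```text
the job is handed in; nothing more can be done
None
```

The square seal is in the dark keeper's recess, grip up, about 1 mm off centre, pressed flush and released; the round seals are where they stood, and the job is handed in (verdict not shown).

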